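# Set up the pattern stand at the bead embroiderer's table

### The job

The pattern stand has been knocked over: tip it back up where it lies, raising its head while the edge of its foot stays down on the table as the pivot, and set it on its foot under control, without lifting it off the table or letting it drop. Then take the red peony board out of the rack and slide it, lower edge first, into the slot in the stand's head, fully down and about centred, so that it stays up on its own. Leave the other board, the dishes and everything else on the table where they are.

Things in the scene. Friction and masses are not known exactly. Their poses are not given: they have to be found in the camera images.
- stand: Loose pattern stand, 169 mm tall, 0.45 kg, lying: square brown-wood foot 84 x 84 x 12 mm, brass post 16 mm thick, slotted head block. Heavy foot: balance point 40 mm from its underside. Origin: centre of the underside; z up the post, y along the head's slot. It starts on its -x side (+x up), foot edge and head touching the table, the post dipping 10 deg to the head, y level
- stand_heel (a point): Middle of the foot's underside edge about which the stand is tipped up: at x -42, y 0, z 0 mm in the stand's frame; about 2 mm above the table at the start (until the foot's side lies flat, the foot's upper edge, 12 mm along z, is the one that touches)
- stand_slot (a point): Head block of the stand: brown wood, 30 (x) x 56 (y) x 36 (z) mm, from 133 to 169 mm above the foot's underside. A slot 10.5 mm wide and 22 mm deep, open at the top and at both ends, runs along y through its middle. This point: middle of the slot's floor, x 0, y 0, z 147 mm in the stand's frame, same axes
- peony_board: The board to put up, 75 g: stiff cream board 104 mm wide, 8 mm thick, lower edge rounded; along its top a red wooden batten 110 long, 12 thick, 20 mm high (middle 104 mm above the lower edge). Height 114 mm. Red flower, alike on both sides: either may face any way. Origin: middle of the lower edge; z up, y along its width, x its thickness. Starts on edge in an outer slot of the rack
- iris_board: Another pattern board of exactly the same make and size (same frame), with a blue batten and a blue flower, standing in the other outer slot of the rack; it stays there
- rack: Light-wood pattern rack, fixed to the table: a block 190 (x) x 90 (y) x 40 (z) mm with three slots along y, 10 mm wide and 30 mm deep, at x = -60, 0 and +60 mm (slot floors 10 mm above the table); the middle one is empty. Origin: centre of its underside on the table; z up
- dish_orange: Bystander: shallow round dish of orange beads, pink rim, 80 mm across, 24 mm high; origin at the centre of its underside
- dish_green: Bystander: dish of green beads, mauve rim, 68 mm across, 24 mm high; origin at the centre of its underside
- dish_yellow: Bystander: dish of yellow beads, red rim, 80 mm across, 24 mm high; origin at the centre of its underside
- dish_violet: Bystander: dish of violet beads, pink rim, 94 mm across, 24 mm high; origin at the centre of its underside
- thread_spool: Bystander: upright white thread spool, 54 mm across at the foot, 115 mm high; origin at the centre of its underside
- bead_jar: Bystander: pink bead jar with a metal cap, 52 mm across, 75 mm high; origin at the centre of its underside
- snips: Bystander: thread snips with red finger bows lying flat, about 125 mm long, 70 mm wide, 9 mm high; origin on the underside near the rivet, x towards the tips
Mind the look-alikes: they are no part of the job. What is shaped like the peony_board but green is not meant. Several things have the shape of the stand; the one meant has the colours described above.

How it is judged (in metres and radians):
On the way, in this order (a step that is already met when the one before it is completed fails the run):
1. the stand is tipped up and stands upright on its foot where it lay (angle between stand's own z axis and vertical below 0.06 rad and height (world z) of stand below 0.004 m and distance of stand_heel from where it was at the start of the episode below 0.06 m), for 0.3 s.
2. the peony board is fully down in the slot of the upright stand (angle between stand's own z axis and vertical below 0.06 rad and height (world z) of stand below 0.004 m and z of peony_board in the frame of stand_slot between -0.003 and 0.004 m and x of peony_board in the frame of stand_slot between -0.005 and 0.005 m and y of peony_board in the frame of stand_slot between -0.02 and 0.02 m and angle between the z axis of peony_board and the z axis of stand, either way round below 0.2 rad), for 0.2 s.
At the end, for the whole second after the job is handed in: Stand upright on the table (within 3.4 deg), the edge it was tipped on within 60 mm of where it began; peony board in the head's slot, lower edge within 4 mm of its floor, centred within 20 mm along it and 5 mm across it, within 11 deg of the stand's upright; both at rest (all of step 2 and distance of stand_heel from where it was at the start of the episode below 0.06 m and linear speed of stand below 0.02 m/s and angular speed of stand below 0.1 rad/s and linear speed of peony_board below 0.05 m/s); the robot touches nothing.
It fails at once if the stand is lifted off the table: the edge of the foot it is tipped on rises more than 25 mm (height (world z) of stand_heel above 0.025 m).
It fails at once if the stand is flung up, or dropped onto its foot or side (turns faster than 3 rad/s) (angular speed of stand above 3 rad/s).
It fails at once if a bystander (the iris board, a dish, the spool, the jar or the snips) is moved more than 30 mm (distance of any of dish_orange, dish_green, dish_yellow, dish_violet, thread_spool, bead_jar, snips, iris_board from where it was at the start of the episode above 0.03 m).
It also fails if it takes over 59 s, if anything falls off the work surface, if the arm or the gripper's body presses on something with over 40 N, if the wrist force passes 120 N, or if a joint passes its speed limit or range.

### The arm

A 6-joint arm with a two-finger parallel gripper is mounted at the origin on the work surface. World frame = base frame: x ahead of the robot, y to its left, z up, the work surface at z = 0. Lengths are in m, angles in degrees, forces in N, time in s.
With the tool pointing down it reaches from about 0.25 to 0.725 m from the base axis. Payload 9.7 kg.
Tool frame: the origin (TCP) lies on the centre line of the jaws, within the pads' length; the fingertips stand bot.nose_length ahead of it and the grasp point (between the pads) lies 11 mm behind it (bot.nose_length is the distance from the TCP to the fingertips, in m); z points along the fingers, y is the line along which they close (so a half turn about z gives the same grasp; the last joint's range is limited). The gripper opens to 85 mm and grips with 20 to 120 N. Pads are 22 mm wide; open, the fingers measure 114 mm over their backs; the gripper's body (76 mm by 85 mm) begins 54 mm behind the grasp point. The pads swing forward as they close: fully open they stand 13 mm farther back than shut.
Start: joints at [63.14, 4.979, 10.078, 95.1, 0, 90], TCP at [0.248, 0.491, 0.239] pointing down, gripper open.
Joint ranges: [-179.16, 179.16], [-48.56, 103.87], [-65.8, 70.77], [-126.05, 130.52], [-82.76, 87.17], [-180, 180]. Speed limits (degrees/s): [127.2, 127.2, 147.25, 180, 180, 180].

### API

Orientations are given as [roll, pitch, yaw] about the fixed x, y, z axes, in that order (R = Rz(yaw) Ry(pitch) Rx(roll)).
In Python, from workcell import bot gives the robot as it stands. The module is installed in compiled form; this text tells all that it offers.
- The arm moves only by the shell command python3 -m inch 'ROWS' [OPENING] [FORCE]. ROWS is JSON, a list of rows, each a list of 4 numbers: the shift along the world's x, y, z in cm, then the turn about the world's z in degrees. A call has exactly 8 rows; each row is the pose to reach, as a shift and turn from the pose commanded when the call began; what a row does not reach only later rows make up. A row lasts 1/8 s, in which the tool goes at most 62.5 mm and 10.7 degrees, less where a joint would pass 70% of its speed; a pose out of reach is approached as far as the arm can. A call with a gripper value outside its range is refused whole. OPENING is the finger opening in cm, from 0 to 8.54, set as the call begins (- or left out, the last holds). The fingers move at their own pace and stop on an object; FORCE is the grip in N (left out, the last holds). Time passes only in rows, so rows that repeat a pose let the fingers close, or fill a call up. It gives the time, the measured TCP pose, the force, the opening and the grip force at its end, in the units of the state.
- bot.get_obs(): the state, without advancing time (a new reading comes with each control period).
- bot.camera(name): name is "side" or "top"; returns a dict with "img" (400x640x3 uint8, red, green, blue), "fovy" (degrees; the focal length in pixels is half the picture's height over the tangent of half this angle, whatever the lens; pixels are square), "cx", "cy" (the principal point, pixels), "R" (3x3) and "t" (3): a world point X has camera coordinates R X + t. Camera axes: x right, y down, z forward; pixel columns grow to the right and rows downward; lengths in m; the calibration is good to about 2 mm. A picture is of the moment at which its call begins. There is no depth.
- bot.job_done(): hands the job in; it is judged then, once.
Trained networks look in a picture, given as the dict that the camera call returned (one of the last four; its "shot" number tells which), for a name from the list of things; names that differ only in an ending like _2 or _b are one class to them, and where a whole thing is asked for, a point or a joint stands for the part that bears it (a point fixed in the world has none). Each returns a list of dicts, best first, with "score" (0 to 1); they miss things now and then, are a little off and sometimes report something else, mostly with a low value. They report only what shows in the picture. A call takes as long as a camera call. They do not tell look-alikes from the thing itself.
- bot.find_in(thing, picture): "point" ([column, row] in pixels, amid what is visible of it).
- bot.landmark_of(thing, picture): "point" ([column, row] in pixels: a listed point, or the origin of a listed thing).
The state is a dict: "time": time; "q": joint angles; "qd": joint speeds; "joint_efforts": joint torques, N m; "ee_pos": TCP position; "tcp_rot": TCP orientation; "wrist_force": force on the tool from outside, world axes, zero at the start; "torque": the same for the moment, N m; "opening": finger opening in m; "grasp_force": force on a finger pad.
Only numpy, scipy, OpenCV 4.12 (cv2) and the standard library are available. Lean on these libraries where they do the work, as an engineer would, in place of code of your own. Each camera call takes 0.05 s, during which the arm holds its last target. There are 200 camera calls.

## Working session

There is one attempt and no reset: what is moved stays moved. The work goes in short steps, Python scripts to look and compute and a shell command to move; the robot and the scene stay as the last step left them, time stands still between calls to the robot, and variables do not carry over. Pictures are saved under pics/ and viewed, at most 13 in all, crops included, and the job is handed in when it is done.

```bash
mkdir -p pics
cat > h.py <<'E'
import numpy as np, cv2
from workcell import bot
def K(c):
    f=200/np.tan(np.radians(c["fovy"])/2); return np.array([[f,0,c["cx"]],[0,f,c["cy"]],[0,0,1]])
def proj(c,X):
    p=K(c)@(np.asarray(c["R"])@np.asarray(X,float)+np.asarray(c["t"])); return p[:2]/p[2]
def onplane(c,px,z):
    R=np.asarray(c["R"]);o=-R.T@np.asarray(c["t"]); d=R.T@np.linalg.inv(K(c))@np.array([px[0],px[1],1.]); return o+d*(z-o[2])/d[2]
def save(c,name,box=None,s=1):
    im=c["img"][:,:,::-1]
    if box: im=im[box[1]:box[3],box[0]:box[2]]
    cv2.imwrite("pics/"+name,cv2.resize(im,None,fx=s,fy=s,interpolation=cv2.INTER_CUBIC))
E
python3 - <<'E'
from h import *
cs={n:bot.camera(n) for n in("top","side")}
for n,c in cs.items():
    save(c,n+"0.png",s=1.25); R=np.asarray(c["R"]);print(n,c["fovy"],c["cx"],c["cy"],(-R.T@np.asarray(c["t"])).round(3),R[2].round(2),[k for k in c])
    for t in ["stand","stand_heel","stand_slot","peony_board","iris_board","rack"]:
        print(t,"F",[(np.round(d["point"]).tolist(),round(d["score"],2)) for d in bot.find_in(t,c)][:4],"L",[(np.round(d["point"],1).tolist(),round(d["score"],2)) for d in bot.landmark_of(t,c)][:4])
print(bot.nose_length,bot.get_obs())
E
```

```text
top 57.27075608873349 315.68668225868157 199.09937667730702 [ 0.425 -0.011  1.051] [ 0.07  0.   -1.  ] ['img', 'fovy', 'cx', 'cy', 'R', 't', 'shot']
stand F [([379.0, 191.0], 0.91), ([478.0, 270.0], 0.57)] L [([362.9, 205.7], 0.59), ([475.3, 247.0], 0.59)]
stand_heel F [([380.0, 194.0], 0.93), ([476.0, 274.0], 0.64)] L [([359.6, 206.0], 0.78), ([413.7, 256.8], 0.68), ([289.6, 243.4], 0.47)]
stand_slot F [([478.0, 269.0], 0.85)] L [([402.6, 167.8], 0.93), ([481.5, 301.1], 0.73), ([211.5, 196.8], 0.47)]
peony_board F [([203.0, 192.0], 0.75), ([156.0, 176.0], 0.72), ([204.0, 135.0], 0.61), ([211.0, 268.0], 0.54)] L [([213.2, 140.2], 0.95), ([213.9, 195.0], 0.82), ([165.6, 181.6], 0.72)]
iris_board F [([250.0, 190.0], 0.73)] L [([252.4, 194.4], 0.74)]
rack F [([232.0, 196.0], 0.55)] L [([231.5, 197.9], 0.8)]
side 44.1605812672323 317.1505348641265 203.42208088937 [-0.166 -0.865  0.704] [ 0.53  0.66 -0.53] ['img', 'fovy', 'cx', 'cy', 'R', 't', 'shot']
stand F [([365.0, 340.0], 0.9), ([376.0, 228.0], 0.64)] L [([338.5, 221.2], 0.97), ([384.7, 315.1], 0.71)]
stand_heel F [([379.0, 230.0], 0
[... 523 characters left out ...]
[([266.5, 170.7], 0.64)]
0.008 {'time': 1.3, 'q': array([ 6.31417343e+01,  4.97912661e+00,  1.00780069e+01,  9.50991565e+01,
       -2.13449275e-03,  9.00027081e+01]), 'qd': array([ 0.03921217,  0.06640681, -0.05606784,  0.01205471,  0.05163804,
       -0.04921848]), 'joint_efforts': array([-1.52618337e-03, -5.20093668e+01,  4.64869988e+01,  1.31790726e-03,
       -9.59797234e-06, -2.79718222e-05]), 'ee_pos': array([0.24849017, 0.49066355, 0.23928011]), 'tcp_rot': array([-1.79999724e+02,  2.13450580e-03,  1.53139026e+02]), 'wrist_force': array([-0.21309108, -0.31794623, -0.07315119]), 'torque': array([-0.08562426,  0.00327659, -0.00203811]), 'grasp_force': 0.0, 'opening': 0.0849314190376228}
```

View pics/top0.png

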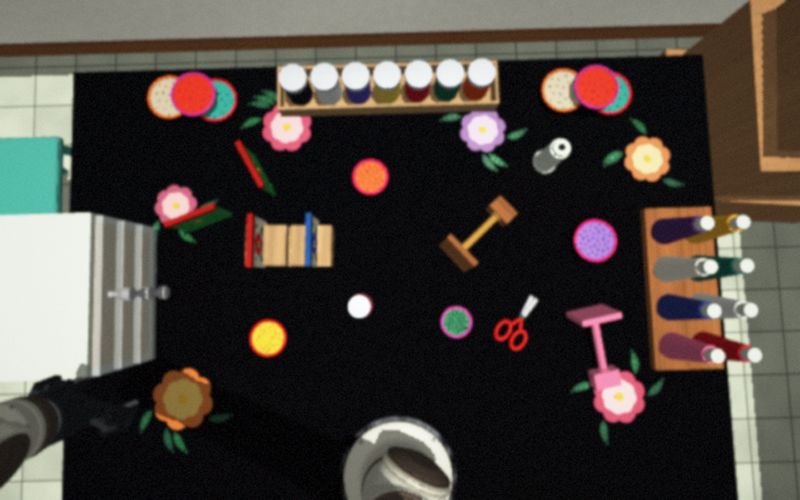

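View pics/side0.png

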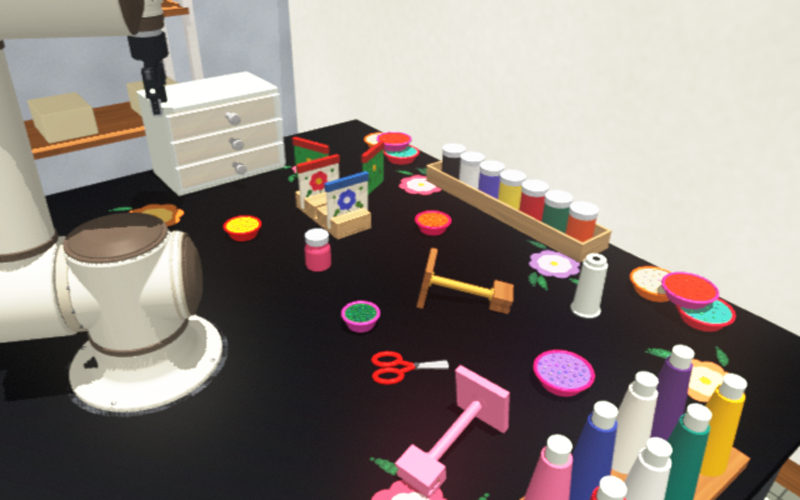

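The picture shows these candidates (pixels in the 640x400 images):

| Thing | Top view | Side view | Notes |
|---|---|---|---|
| Stand-shaped, brown/brass | (379,191) | (376,228) | Lying down; this is the target by description |
| Stand-shaped, pink | (478,270) | (365,340) | Look-alike |
| Board, red batten, cream | (200,192) | (256,142) | In the rack; this is the target |
| Board, green | (204,135) | (300,134) | Look-alike |
| Board, green | (156,176) | (248,121) | Look-alike |
| Iris board, blue | (250,190) | (281,154) | Stays where it is |

Next I'll measure poses and check the choice in a close crop.

Run:
```python
from h import *
c=bot.camera("top"); s=bot.camera("side")
im=np.hstack([cv2.resize(c["img"][140:230,340:430],(400,400),interpolation=cv2.INTER_CUBIC),cv2.resize(c["img"][150:230,180:280],(400,400),interpolation=cv2.INTER_CUBIC)])
cv2.imwrite("pics/crop1.png",im[:,:,::-1])
def first(cam,t,near): 
    L=[d for d in bot.landmark_of(t,cam) if np.hypot(*(np.array(d["point"])-near))<25]
    return L[0]["point"] if L else None
for t,z,nt,ns in [("stand",.0434,(363,206),(338,221)),("stand_heel",.002,(360,206),(335,230)),("stand_slot",.0179,(402,168),(400,238)),("peony_board",.01,(214,195),(257,165)),("iris_board",.01,(252,194),(282,178)),("rack",0,(231,198),(266,171))]:
    for cam,n in((c,nt),(s,ns)):
        p=first(cam,t,n); print(t,p is not None and onplane(cam,p,z).round(4))
hsv=cv2.cvtColor(c["img"],cv2.COLOR_RGB2HSV)
def rect(m,z,lab):
    cs,_=cv2.findContours(m.astype(np.uint8),0,2); k=max(cs,key=cv2.contourArea)
    r=cv2.minAreaRect(k); print(lab,r,[onplane(c,p,z).round(4)[:2].tolist() for p in cv2.boxPoints(r)],onplane(c,r[0],z).round(4))
m=np.zeros((400,640),bool); m[165:220,190:225]=1
h,S,v=hsv[...,0].astype(int),hsv[...,1],hsv[...,2]
rect(m&((h<8)|(h>172))&(S>150)&(v>90),.124,"peony batten")
m[:]=0;m[165:220,235:265]=1
rect(m&(h>100)&(h<125)&(S>120)&(v>60),.124,"iris")
for t,n in [("dish_green",(365,257)),("dish_orange",(296,141)),("snips",(412,262))]: print(t,onplane(c,n,.012).round(3))
```

```text
stand [ 0.4855 -0.1345  0.0434]
stand [ 0.4802 -0.1415  0.0434]
stand_heel [ 0.4803 -0.1462  0.002 ]
stand_heel [ 0.492  -0.1262  0.002 ]
stand_slot [ 0.5833 -0.2466  0.0179]
stand_slot [ 0.5736 -0.2619  0.0179]
peony_board [0.5248 0.2881 0.01  ]
peony_board [0.5151 0.2779 0.01  ]
iris_board [0.5265 0.1712 0.01  ]
iris_board [0.5269 0.1671 0.01  ]
rack [0.5218 0.2399 0.    ]
rack [0.519  0.2292 0.    ]
peony batten ((201.8959503173828, 191.68553161621094), (12.795025825500488, 43.141597747802734), 2.726310968399048) [[0.4674, 0.2994], [0.5775, 0.2939], [0.575, 0.2612], [0.465, 0.267]] [0.521  0.2804 0.124 ]
iris ((247.2279815673828, 190.9792022705078), (44.01061248779297, 7.711138725280762), 88.36341857910156) [[0.5761, 0.1756], [0.5762, 0.1559], [0.4636, 0.1542], [0.4636, 0.1738]] [0.5196 0.1649 0.124 ]
dish_green [ 0.336 -0.143  0.012]
dish_orange [0.672 0.044 0.012]
snips [ 0.318 -0.274  0.012]
```

View pics/crop1.png

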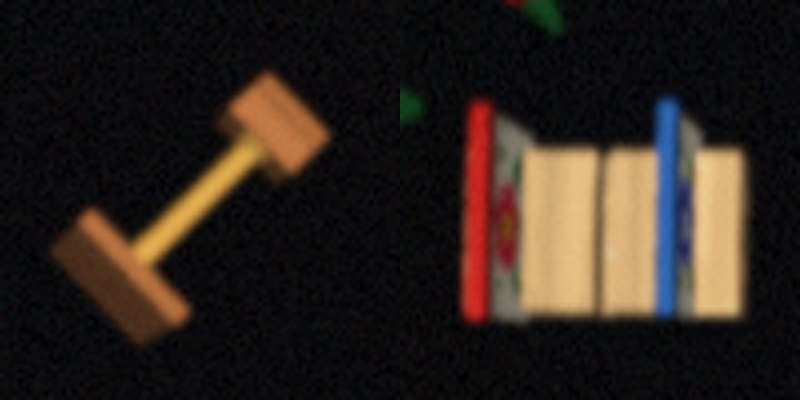

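The crop confirms the choice: a brown-wood and brass stand with its head at about top (401,168) and foot at about (368,200). The red-batten board with the red flower is at (202,192). I'll refine the stand pose with a silhouette fit in both views.

```bash
cat > fit.py <<'E'
from h import *
from scipy.optimize import minimize
from scipy.spatial.transform import Rotation as Ro
BOX=[((-42,-42,0),(42,42,12)),((-8,-8,12),(8,8,133)),((-15,-28,133),(15,28,169))]
def mask(c,box):
    h,S,v=[a.astype(int) for a in cv2.split(cv2.cvtColor(c["img"],cv2.COLOR_RGB2HSV))]
    m=(h>5)&(h<28)&(S>90)&(v>45); k=np.zeros_like(m); k[box[1]:box[3],box[0]:box[2]]=1
    return (m&k).astype(np.uint8)
def render(c,T,sub=4):
    im=np.zeros((400*sub,640*sub),np.uint8); R,t=T
    for a,b in BOX:
        P=np.array([[x,y,z] for x in(a[0],b[0]) for y in(a[1],b[1]) for z in(a[2],b[2])])/1000
        q=np.array([proj(c,R@p+t) for p in P]); q=((q+.5)*sub).round().astype(np.int32)
        cv2.fillConvexPoly(im,cv2.convexHull(q),255)
    return cv2.resize(im,(640,400),interpolation=cv2.INTER_AREA)/255.
def lying(p,dip=10):
    # p: heel x,y, yaw of post direction (foot->head)
    d=np.radians(dip); cz=np.array([np.cos(p[2])*np.cos(d),np.sin(p[2])*np.cos(d),-np.sin(d)])
    cx=np.array([np.cos(p[2])*np.sin(d),np.sin(p[2])*np.sin(d),np.cos(d)])
    R=np.c_[cx,np.cross(cz,cx),cz]; return R,np.array([p[0],p[1],.0021])-R@[-.042,0,0]
def fit(cams,masks,p0,model):
    f=lambda p:sum(np.abs(render(c,model(p))-m).sum() for c,m in zip(cams,masks))
    r=minimize(f,p0,method="Nelder-Mead",options=dict(initial_simplex=np.array([p0]+[np.array(p0)+d for d in np.diag([.012,.012,.1])]),xatol=1e-4,fatol=.5))
    return r.x,r.fun,sum(m.sum() for m in masks)
E
python3 - <<'E'
from fit import *
c=bot.camera("top"); s=bot.camera("side")
mt=mask(c,(340,140,430,235)); ms=mask(s,(325,190,418,260))
for cams,ms_ in (([c],[mt]),([s],[ms]),([c,s],[mt,ms])):
    p,f,n=fit(cams,ms_,[.483,-.14,np.radians(-47)],lying); R,t=lying(p)
    print(p[:2].round(4),np.degrees(p[2]).round(2),f,n,"head ctr",(R@[0,0,.151]+t).round(4),"P",(R@[.005,0,.150]+t).round(4))
E
```

```text
[ 0.4798 -0.1375] -48.38 148.89019607843136 1124 head ctr [ 0.5835 -0.2542  0.0172] P [ 0.5834 -0.2541  0.0223]
[ 0.4811 -0.1341] -49.92 202.39215686274508 1274 head ctr [ 0.5816 -0.2535  0.0172] P [ 0.5815 -0.2534  0.0223]
[ 0.4776 -0.1377] -46.97 343.3686274509804 2398 head ctr [ 0.584  -0.2517  0.0172] P [ 0.5839 -0.2516  0.0223]
```

```bash
python3 -m inch '[[33.5,-74.5,-10,-21.6],[33.5,-74.5,-10,-21.6],[33.5,-74.5,-10,-21.6],[33.5,-74.5,-10,-21.6],[33.5,-74.5,-10,-21.6],[33.5,-74.5,-10,-21.6],[33.5,-74.5,-10,-21.6],[33.5,-74.5,-10,-21.6]]' 8.5 20; python3 -c "
from h import *
o=bot.get_obs();print(o['q'].round(1))"
```

```text
time: 3.1
ee_pos: [0.4526, 0.036, 0.1786]
tcp_rot: [179.9, 0.0, 131.5]
wrist_force: [0.6, 0.3, 0.5]
opening: 0.085
grasp_force: 0.0
[  4.5  -9.  -10.2  88.7   0.   53. ]
```

```bash
python3 -m inch '[[13,-29,-7,0],[13,-29,-7,0],[13,-29,-7,0],[13,-29,-7,0],[13,-29,-7,0],[13,-29,-7,0],[13,-29,-9,0],[13,-29,-11,0]]' 8.5 20;  python3 - <<'E'
from fit import *
c=bot.camera("top"); s=bot.camera("side")
im=np.hstack([cv2.resize(k["img"][b:b+90,a:a+90],(400,400),interpolation=cv2.INTER_CUBIC) for k,a,b in((c,350,130),(s,345,175))])
cv2.imwrite("pics/c2.png",im[:,:,::-1])
E
```

```text
time: 4.1
ee_pos: [0.5821, -0.2517, 0.068]
tcp_rot: [180.0, 0.0, 131.5]
wrist_force: [0.0, -0.1, 0.2]
opening: 0.0851
grasp_force: 0.0
```

View pics/c2.png

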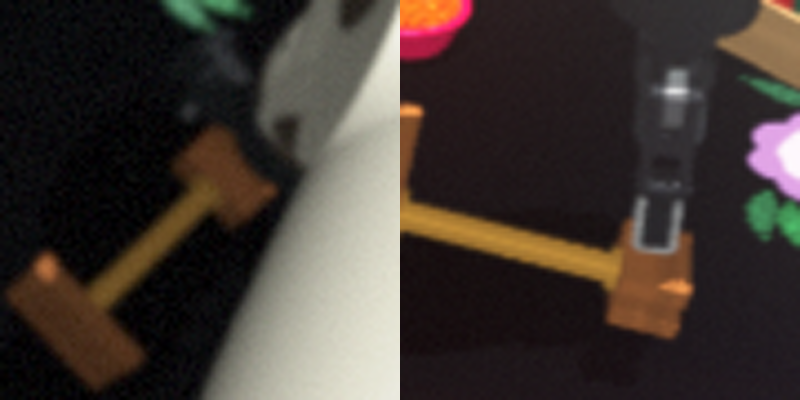

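Both views show the open jaws above the head: side crop finger tip at (655,245), straddling the block. I'll lower, then close.

```bash
python3 -m inch '[[0,0,-2,0],[0,0,-4,0],[0,0,-5.2,0],[0,0,-5.2,0],[0,0,-5.2,0],[0,0,-5.2,0],[0,0,-5.2,0],[0,0,-5.2,0]]' 8.5 20; python3 -m inch '[[0,0,0,0],[0,0,0,0],[0,0,0,0],[0,0,0,0],[0,0,0,0],[0,0,0,0],[0,0,0,0],[0,0,0,0]]' 4.5 20
```

```text
time: 5.2
ee_pos: [0.5821, -0.2521, 0.0168]
tcp_rot: [180.0, 0.0, 131.5]
wrist_force: [-0.6, -0.5, 0.5]
opening: 0.0852
grasp_force: 0.0
time: 6.2
ee_pos: [0.5821, -0.252, 0.0167]
tcp_rot: [180.0, 0.0, 131.5]
wrist_force: [-0.7, 1.1, 3.8]
opening: 0.0556
grasp_force: 22.7
```

```bash
python3 -c "
import numpy as np
r=.1562;ph=np.radians(np.linspace(9.6,109.6,25));u=r*np.cos(ph);z=r*np.sin(ph)
X=100*np.c_[u*.6626,-u*.749,z]
for k in (0,8,16): print([[*map(float,(X[k+i]-X[k]).round(2)),0] for i in range(1,9)])"
```

```text
[[-0.15, 0.17, 1.11, 0], [-0.36, 0.4, 2.2, 0], [-0.62, 0.7, 3.27, 0], [-0.92, 1.04, 4.31, 0], [-1.28, 1.45, 5.31, 0], [-1.69, 1.91, 6.26, 0], [-2.14, 2.41, 7.18, 0], [-2.63, 2.97, 8.03, 0]]
[[-0.53, 0.6, 0.8, 0], [-1.1, 1.25, 1.55, 0], [-1.71, 1.93, 2.22, 0], [-2.34, 2.65, 2.83, 0], [-3.0, 3.39, 3.37, 0], [-3.69, 4.17, 3.84, 0], [-4.4, 4.97, 4.22, 0], [-5.12, 5.79, 4.53, 0]]
[[-0.74, 0.83, 0.23, 0], [-1.48, 1.68, 0.38, 0], [-2.23, 2.53, 0.44, 0], [-2.99, 3.38, 0.43, 0], [-3.74, 4.22, 0.33, 0], [-4.48, 5.06, 0.15, 0], [-5.21, 5.89, -0.12, 0], [-5.93, 6.7, -0.46, 0]]
```

```bash
python3 -m inch '[[-0.15,0.17,1.1,0],[-0.36,0.4,2.2,0],[-0.6,0.7,3.25,0],[-0.9,1.05,4.3,0],[-1.3,1.45,5.3,0],[-1.7,1.9,6.25,0],[-2.15,2.4,7.15,0],[-2.65,2.95,8,0]]'
python3 - <<'E'
from fit import *
c=bot.camera("top"); s=bot.camera("side")
im=np.hstack([cv2.resize(k["img"][b:b+90,a:a+90],(400,400),interpolation=cv2.INTER_CUBIC) for k,a,b in((c,340,140),(s,325,165))])
cv2.imwrite("pics/c3.png",im[:,:,::-1])
E
```

```text
time: 7.2
ee_pos: [0.5552, -0.2221, 0.0971]
tcp_rot: [180.0, 0.0, 131.5]
wrist_force: [0.4, 0.6, -2.3]
opening: 0.0557
grasp_force: 22.0
```

View pics/c3.png

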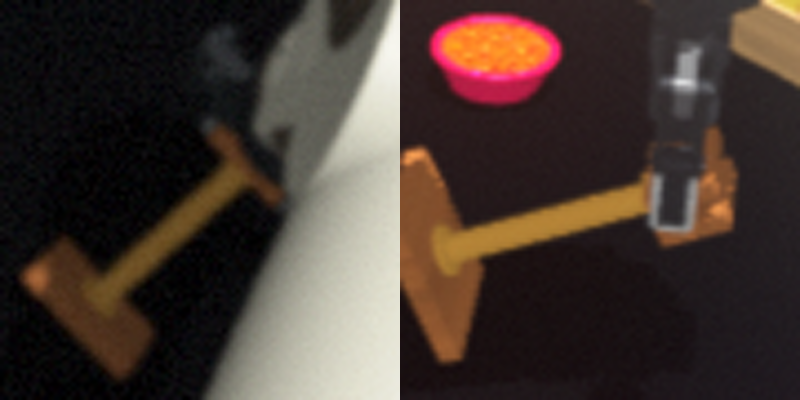

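The stand is tipping about its foot edge: side crop head at (700,190), foot edge down at (450,350). I'll continue the arc.

```bash
python3 -m inch '[[-0.55,0.6,0.8,0],[-1.1,1.25,1.55,0],[-1.7,1.95,2.2,0],[-2.35,2.65,2.85,0],[-3,3.4,3.35,0],[-3.7,4.15,3.85,0],[-4.4,4.95,4.2,0],[-5.1,5.8,4.5,0]]'
python3 - <<'E'
from fit import *
c=bot.camera("top"); s=bot.camera("side")
im=np.hstack([cv2.resize(k["img"][b:b+90,a:a+90],(400,400),interpolation=cv2.INTER_CUBIC) for k,a,b in((c,320,140),(s,305,165))])
cv2.imwrite("pics/c4.png",im[:,:,::-1])
E
```

```text
time: 8.3
ee_pos: [0.5041, -0.164, 0.1419]
tcp_rot: [180.0, 0.0, 131.5]
wrist_force: [-0.3, -0.9, -4.1]
opening: 0.0555
grasp_force: 24.2
```

View pics/c4.png

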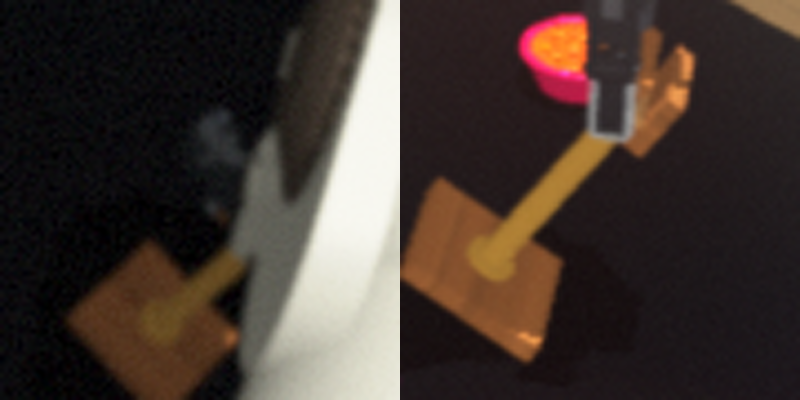

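```bash
cat > tilt.py <<'E'
import fit; from fit import *
fit.BOX=[((-42,-42,0),(42,42,12)),((-8,-8,12),(8,8,85))]
def model(p):  # heel x,y,z ; tilt from vertical deg ; post yaw deg
    return (lambda R:(R,np.array(p[:3])-R@[-.042,0,0]))(lying([0,0,np.radians(p[4])],dip=-(90-p[3]))[0])
def run(tilt,yaw=-48.5):
    cams=[bot.camera("top"),bot.camera("side")]; ms=[mask(c,(300,130,440,240) if i==0 else (290,150,420,280)) for i,c in enumerate(cams)]
    def f(p):
        T=model(p); e=0
        for c,m in zip(cams,ms):
            # ignore zone beyond 80 mm up the post
            a,b=proj(c,T[0]@[0,0,.08]+T[1]),proj(c,T[0]@[0,0,.09]+T[1]); d=b-a
            yy,xx=np.mgrid[:400,:640]; w=((xx-a[0])*d[0]+(yy-a[1])*d[1])<0
            e+=(np.abs(render(c,T,2)-m)*w).sum()
        return e
    p0=np.array([.480,-.1365,.004,tilt,yaw]); D=np.diag([.008,.008,.008,12,6])
    r=minimize(f,p0,method="Nelder-Mead",options=dict(initial_simplex=np.vstack([p0]+[p0+d for d in D]),xatol=1e-3,fatol=.5,maxfev=400))
    print(r.x.round(4),r.fun,[m.sum() for m in ms]); return r.x,cams
E
python3 - <<'E'
from tilt import *
run(33);
E
```

```text
[  0.4807  -0.1369  -0.      34.2799 -47.571 ] 350.51372549019607 [np.uint64(1035), np.uint64(2756)]
```

Measured heel (0.481, -0.137, 0.000) with a tilt of 34°, so the edge is still down where it started. Now the last third of the arc.

```bash
python3 -m inch '[[-0.75,0.85,0.2,0],[-1.5,1.7,0.35,0],[-2.25,2.55,0.4,0],[-3,3.4,0.4,0],[-3.75,4.2,0.3,0],[-4.5,5.05,0.1,0],[-5.2,5.9,-0.15,0],[-5.7,6.5,-0.4,0]]'
python3 - <<'E'
from tilt import *
x,c=run(2)
im=np.hstack([cv2.resize(k["img"][b:b+100,a:a+100],(400,400),interpolation=cv2.INTER_CUBIC) for k,a,b in((c[0],300,150),(c[1],280,150))])
cv2.imwrite("pics/c5.png",im[:,:,::-1])
E
```

```text
time: 9.5
ee_pos: [0.4469, -0.099, 0.1377]
tcp_rot: [-180.0, 0.0, 131.5]
wrist_force: [-2.2, -0.3, 7.3]
opening: 0.0558
grasp_force: 30.8
[ 4.83800e-01 -1.35600e-01  6.00000e-04 -1.89140e+00 -4.85269e+01] 700.9372549019608 [np.uint64(177), np.uint64(2942)]
```

View pics/c5.png

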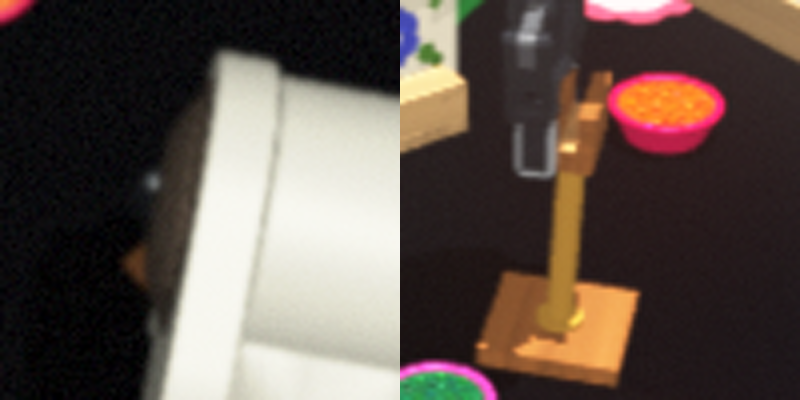

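The stand is near upright, with post base at side crop (560,310) and head at (585,120), and it is pressed lightly on its foot. I'll finish the arc and check the verticality of the post.

```bash
python3 -m inch '[[-0.1,0.1,0,0],[-0.2,0.2,-0.05,0],[-0.25,0.25,-0.1,0],[-0.25,0.25,-0.1,0],[-0.25,0.25,-0.1,0],[-0.25,0.25,-0.1,0],[-0.25,0.25,-0.1,0],[-0.25,0.25,-0.1,0]]'
cat > vert.py <<'E'
from fit import *
def vert(s):
    b=[t for t in range(1)]
    h,S,v=[a.astype(int) for a in cv2.split(cv2.cvtColor(s["img"],cv2.COLOR_RGB2HSV))]
    m=np.zeros((400,640),np.uint8); m[193:226,405:435]=1
    m&=((h>18)&(h<32)&(S>110)&(v>70)).astype(np.uint8)
    ys,xs=np.nonzero(m); r=np.array([[y,xs[ys==y].mean()] for y in np.unique(ys)]); k=np.polyfit(r[:,0],r[:,1],1)
    g=onplane(s,(np.polyval(k,228),228),.012); a,b=proj(s,g),proj(s,g+[0,0,.12])
    ang=lambda d:np.degrees(np.arctan2(d[0],-d[1]))
    print("post lean px-deg",round(ang((-k[0],-1)),2),"vertical would be",round(ang(b-a),2),"base",g.round(4),len(ys))
E
python3 - <<'E'
from vert import *
vert(bot.camera("side")); vert(bot.camera("side"))
E
```

```text
time: 10.6
ee_pos: [0.445, -0.0969, 0.1367]
tcp_rot: [180.0, -0.0, 131.5]
wrist_force: [-1.4, 0.4, 5.6]
opening: 0.0555
grasp_force: 31.0Traceback (most recent call last):
  File "<stdin>", line 2, in <module>
  File "vert.py", line 7, in vert
    ys,xs=np.nonzero(m); r=np.array([[y,xs[ys==y].mean()] for y in np.unique(ys)]); k=np.polyfit(r[:,0],r[:,1],1)
                                                                                                 ~^^^^^
IndexError: too many indices for array: array is 1-dimensional, but 2 were indexed
```

```bash
sed -i 's/m\[193:226,405:435\]/m[195:217,308:335]/; s/(h>18)&(h<32)&(S>110)/(h>8)\&(h<35)\&(S>80)/' vert.py
python3 - <<'E'
from vert import *
vert(bot.camera("side")); s=bot.camera("side");vert(s)
E
```

```text
post lean px-deg 3.83 vertical would be 1.32 base [ 0.4562 -0.1022  0.012 ] 171
post lean px-deg 3.83 vertical would be 1.32 base [ 0.4562 -0.1022  0.012 ] 171
```

```bash
python3 -m inch '[[-0.1,0.1,-0.05,0],[-0.2,0.2,-0.1,0],[-0.3,0.3,-0.15,0],[-0.4,0.4,-0.2,0],[-0.4,0.4,-0.2,0],[-0.4,0.4,-0.2,0],[-0.4,0.4,-0.2,0],[-0.4,0.4,-0.2,0]]'
python3 - <<'E'
from vert import *
vert(bot.camera("side"))
E
```

```text
time: 11.75
ee_pos: [0.4413, -0.0931, 0.1348]
tcp_rot: [180.0, 0.1, 131.5]
wrist_force: [0.1, -1.2, 6.0]
opening: 0.0555
grasp_force: 31.1
post lean px-deg -0.0 vertical would be 1.34 base [ 0.4567 -0.1026  0.012 ] 176
```

```bash
cat > v2.py <<'E'
from fit import *
def v2(s,r0=196,r1=216,c0=304,c1=336):
    I=s["img"][r0:r1,c0:c1,0].astype(float)-s["img"][r0:r1,c0:c1,2]; I=np.clip(I-8,0,None)
    x=(I*np.arange(c0,c1)).sum(1)/I.sum(1); y=np.arange(r0,r1); k=np.polyfit(y,x,1)
    g=onplane(s,(np.polyval(k,228),228),.012); a,b=proj(s,g),proj(s,g+[0,0,.12])
    ang=lambda d:np.degrees(np.arctan2(d[0],-d[1]))
    return ang((-k[0],-1))-ang(b-a), np.std(x-np.polyval(k,y))
E
python3 - <<'E'
from v2 import *
for i in range(2): print(v2(bot.camera("side")))
s=bot.camera("side"); save(s,"c6.png",(285,150,365,250),6)
E
```

```text
(np.float64(0.20534941077333269), np.float64(0.08456432862325451))
(np.float64(0.34402078225693744), np.float64(0.08467475018440945))
```

View pics/c6.png

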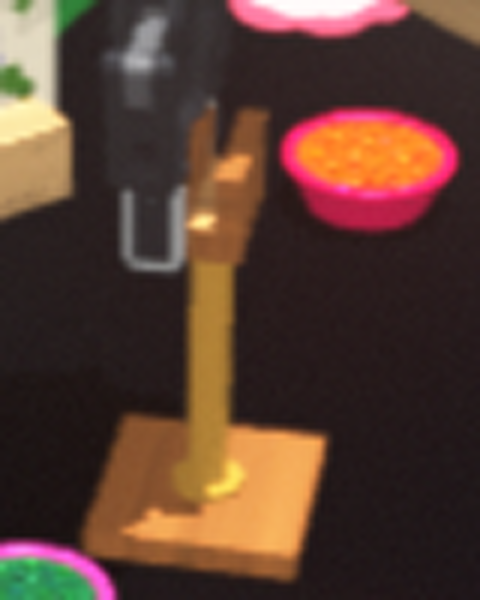

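The stand is upright: post at crop columns ~190–235, foot flat, residual lean about 0.3°. I'll release it, rise, and turn to centre on the head's thin faces. That gives the slot's position by touch.

```bash
python3 -m inch '[[0,0,0,0],[0,0,0,0],[0,0,0,0],[0,0,0,0],[0,0,0,0],[0,0,3,0],[0,0,6.5,0],[0,0,7,0]]' 8.5 20; python3 -m inch '[[1.3,-1.05,0,10],[1.3,-1.05,0,20],[1.3,-1.05,0,30],[1.3,-1.05,0,40],[1.3,-1.05,0,50],[1.3,-1.05,0,60],[1.3,-1.05,0,70],[1.3,-1.05,0,80]]'
python3 - <<'E'
from v2 import *
s=bot.camera("side"); print(v2(s))
R0=np.array([[0,0,0]])
m=mask(s,(290,165,345,250))
def up(p):
    a=p[2]; R=np.c_[[-np.cos(a),-np.sin(a),0],[np.sin(a),-np.cos(a),0],[0,0,1]]; return R,np.array([p[0],p[1],0])
p,f,n=fit([s],[m],[.4545,-.1035,np.radians(-48.5)],up); print(p[:2],np.degrees(p[2]),f,n)
E
```

```text
time: 12.95
ee_pos: [0.4419, -0.0932, 0.2068]
tcp_rot: [179.9, 0.2, 131.5]
wrist_force: [0.1, -0.2, -0.3]
opening: 0.0852
grasp_force: 0.0
time: 13.95
ee_pos: [0.4538, -0.1034, 0.2036]
tcp_rot: [180.0, -0.0, -148.1]
wrist_force: [0.1, 1.0, 0.3]
opening: 0.0849
grasp_force: 0.0
(np.float64(0.9902973847394987), np.float64(0.0874281078953458))
[ 0.45050086 -0.10764855] -51.6299312792645 343.04705882352937 1831
```

```bash
python3 -m inch '[[-0.1,-0.2,0,8],[-0.1,-0.2,0,10],[-0.1,-0.2,-1.5,10],[-0.1,-0.2,-3,10],[-0.1,-0.2,-4.5,10],[-0.1,-0.2,-5.8,10],[-0.1,-0.2,-5.8,10],[-0.1,-0.2,-5.8,10]]'; python3 -m inch '[[0,0,0,0],[0,0,0,0],[0,0,0,0],[0,0,0,0],[0,0,0,0],[0,0,0,0],[0,0,0,0],[0,0,0,0]]' 2 20
python3 - <<'E'
from v2 import *
o=bot.get_obs(); print(o["ee_pos"].round(4),o["tcp_rot"],o["q"].round(1)); s=bot.camera("side"); print(v2(s))
print(bot.landmark_of("stand_slot",s)[:1])
E
```

```text
time: 15.0
ee_pos: [0.4532, -0.1055, 0.1469]
tcp_rot: [-180.0, 0.0, -138.5]
wrist_force: [0.3, -0.6, 0.5]
opening: 0.0853
grasp_force: 0.0
time: 16.0
ee_pos: [0.4531, -0.1054, 0.1467]
tcp_rot: [-180.0, 0.0, -138.5]
wrist_force: [-1.4, 1.7, 4.8]
opening: 0.0295
grasp_force: 25.2
[ 0.4531 -0.1054  0.1467] [-1.79995045e+02  1.27657281e-02 -1.38460023e+02] [-13.1  -7.5 -12.4  85.1   0.  -54.6]
(np.float64(1.3962828779709813), np.float64(0.07012547736627307))
[{'point': [322.2, 183.2], 'score': 0.6}]
```

```bash
python3 -m inch '[[0,0,0,0],[0,0,0,0],[0,0,0,0],[0,0,1,0],[0,0,3,0],[0,0,6,0],[0,0,7,0],[0.8,5,7,-6]]' 8.5 20; python3 -m inch '[[6,34,0,-35.5],[6,34,0,-35.5],[6,34,0,-35.5],[6,34,0,-35.5],[6,34,0,-35.5],[6,34,0,-35.5],[6,34,0,-35.5],[6,34,0,-35.5]]'
python3 - <<'E'
from v2 import *
c=bot.camera("top"); s=bot.camera("side"); o=bot.get_obs(); print(o["ee_pos"].round(4),v2(s))
print("slot",onplane(s,(322.2,183.2),.147).round(4))
print("pe",onplane(c,(198.2,191.7),.124).round(4),"iris",onplane(c,(246.4,191),.124).round(4))
cv2.imwrite("pics/c7.png",np.hstack([cv2.resize(k["img"][b:b+100,a:a+100],(400,400),interpolation=cv2.INTER_CUBIC) for k,a,b in((c,160,140),(s,215,90))])[:,:,::-1])
def up(p):
    a=p[2]; R=np.c_[[-np.cos(a),-np.sin(a),0],[np.sin(a),-np.cos(a),0],[0,0,1]]; return R,np.array([p[0],p[1],0])
for cam,b in((c,(330,175,385,250)),(s,(290,165,345,250))):
    m=mask(cam,b); p,f,n=fit([cam],[m],[.4531,-.1054,np.radians(-48.5)],up); print(p[:2].round(4),np.degrees(p[2]),f,n)
E
```

```text
time: 17.1
ee_pos: [0.4615, -0.0568, 0.2173]
tcp_rot: [-179.9, 0.1, -144.8]
wrist_force: [0.8, -0.3, -0.5]
opening: 0.0851
grasp_force: 0.0
time: 18.1
ee_pos: [0.5208, 0.2843, 0.216]
tcp_rot: [-180.0, -0.1, -179.9]
wrist_force: [0.1, -0.4, -0.1]
opening: 0.0852
grasp_force: 0.0
[0.521  0.2834 0.2167] (np.float64(0.09882534319486402), np.float64(0.07497263514118237))
slot [ 0.4496 -0.1171  0.147 ]
pe [0.5212 0.2898 0.124 ] iris [0.5196 0.167  0.124 ]
[ 0.4505 -0.107 ] -47.09818012309796 145.66274509803924 1049
[ 0.4506 -0.1076] -51.85718845602983 369.4980392156863 1861
```

View pics/c7.png

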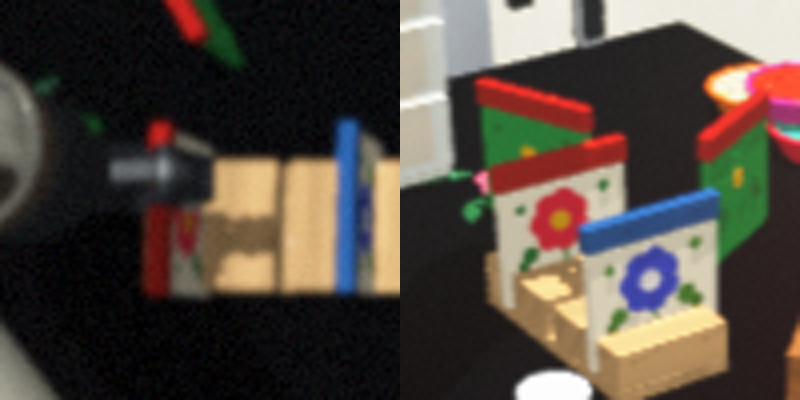

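The peony batten, in the top crop at columns 145–172 and rows 122–298, lies under the jaws, and the stand still stands upright (0.1°). I'll lower over the batten and close.

```bash
python3 -m inch '[[0,0.45,0,-1],[0,0.45,-2,-1],[0,0.45,-4.5,-1],[0,0.45,-7,-1],[0,0.45,-9.5,-1],[0,0.45,-11.3,-1],[0,0.45,-11.3,-1],[0,0.45,-11.3,-1]]'; python3 -m inch '[[0,0,0,0],[0,0,0,0],[0,0,0,0],[0,0,0,0],[0,0,0,0],[0,0,0,0],[0,0,0,0],[0,0,0,0]]' 0.5 40
```

```text
time: 19.2
ee_pos: [0.5215, 0.2891, 0.1046]
tcp_rot: [180.0, 0.1, 179.0]
wrist_force: [0.3, 0.6, 0.9]
opening: 0.085
grasp_force: 0.0
time: 20.2
ee_pos: [0.5211, 0.2891, 0.1037]
tcp_rot: [180.0, 0.0, 179.0]
wrist_force: [0.2, 1.4, 2.2]
opening: 0.0111
grasp_force: 40.2
```

```bash
python3 -m inch '[[0,0,1.5,0],[0,0,4,0],[0,0,7,0],[0,0,10.5,0],[0,0,14,0],[0,0,17,0],[0,0,18.5,0],[-0.5,-3,18.5,4]]'; python3 -m inch '[[-1.5,-8,0,12.5],[-2.5,-13.5,0,20.5],[-3.5,-19,0,28.5],[-4.5,-24.5,0,36.5],[-5.5,-30,0,38.5],[-6.2,-34.5,0,38.5],[-6.5,-36.6,0,38.5],[-6.5,-36.6,0,38.5]]'
python3 - <<'E'
from h import *
o=bot.get_obs(); print(o["ee_pos"].round(4),o["tcp_rot"].round(2)); c=bot.camera("top"); s=bot.camera("side")
cv2.imwrite("pics/c8.png",np.hstack([cv2.resize(k["img"][b:b+100,a:a+100],(400,400),interpolation=cv2.INTER_CUBIC) for k,a,b in((c,310,150),(s,270,90))])[:,:,::-1])
E
```

```text
time: 21.2
ee_pos: [0.5163, 0.2596, 0.29]
tcp_rot: [180.0, 0.1, -176.8]
wrist_force: [0.5, -0.4, -1.2]
opening: 0.0117
grasp_force: 39.8
time: 22.2
ee_pos: [0.4505, -0.1083, 0.2892]
tcp_rot: [-180.0, -0.0, -138.6]
wrist_force: [0.3, -0.1, -1.0]
opening: 0.0114
grasp_force: 39.7
[ 0.4505 -0.1083  0.2892] [-1.7997e+02 -2.0000e-02 -1.3862e+02]
```

View pics/c8.png

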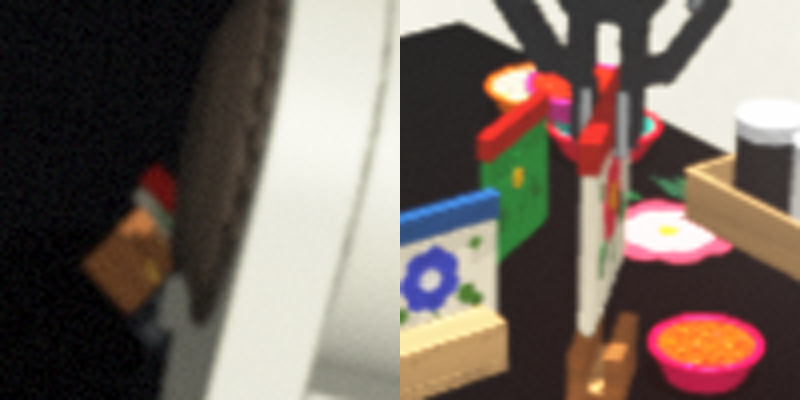

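In the side crop the board hangs over the stand's slot, with its lower near corner at (590,330) and the slot at (600,355). I'll lower in two steps, watching the force.

```bash
python3 -m inch '[[0,0,-0.8,0],[0,0,-1.6,0],[0,0,-2,0],[0,0,-2.4,0],[0,0,-2.7,0],[0,0,-3,0],[0,0,-3.3,0],[0,0,-3.3,0]]'
```

```text
time: 23.3
ee_pos: [0.451, -0.107, 0.2553]
tcp_rot: [180.0, -0.0, -138.5]
wrist_force: [-0.5, 0.1, -1.4]
opening: 0.0116
grasp_force: 39.7
```

```bash
python3 -m inch '[[0,0,-0.3,0],[0,0,-0.6,0],[0,0,-0.9,0],[0,0,-1.1,0],[0,0,-1.3,0],[0,0,-1.4,0],[0,0,-1.45,0],[0,0,-1.45,0]]'
python3 - <<'E'
from h import *
o=bot.get_obs(); print(o["ee_pos"].round(4),o["wrist_force"].round(2)); s=bot.camera("side")
save(s,"c9.png",(280,90,360,240),4)
E
```

```text
time: 24.3
ee_pos: [0.451, -0.107, 0.2411]
tcp_rot: [-180.0, 0.0, -138.5]
wrist_force: [-0.3, 0.5, -0.3]
opening: 0.0114
grasp_force: 39.7
[ 0.451  -0.107   0.2411] [-0.34  0.51 -0.28]
```

View pics/c9.png

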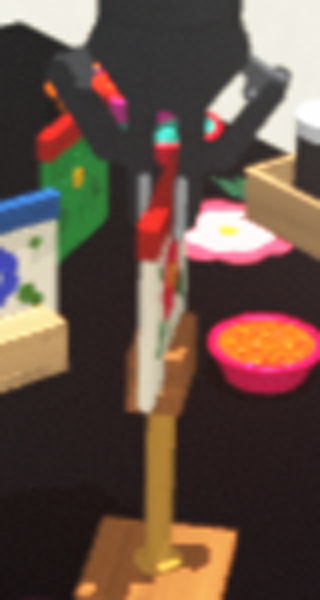

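The board sits in the slot: its lower near corner is at crop (145,408), at the head's lower half, and the wrist has shed its weight. I'll press 1 mm more to confirm, then release and retreat.

```bash
python3 -m inch '[[0,0,-0.05,0],[0,0,-0.1,0],[0,0,-0.1,0],[0,0,-0.1,0],[0,0,-0.1,0],[0,0,-0.1,0],[0,0,-0.1,0],[0,0,-0.1,0]]'; python3 -m inch '[[0,0,0,0],[0,0,0,0],[0,0,0,0],[0,0,0,0],[0,0,1,0],[0,0,3,0],[0,0,6,0],[0,0,9,0]]' 8.5 20
python3 - <<'E'
from v2 import *
c=bot.camera("top"); s=bot.camera("side"); print(v2(s))
for n,cam,z in(("t",c,.147),("s",s,.147)):
    for t in("peony_board","stand_slot"): print(n,t,[(onplane(cam,d["point"],z).round(4)[:2].tolist(),round(d["score"],2)) for d in bot.landmark_of(t,cam)][:3])
cv2.imwrite("pics/c10.png",np.hstack([cv2.resize(k["img"][b:b+100,a:a+100],(400,400),interpolation=cv2.INTER_CUBIC) for k,a,b in((c,310,150),(s,270,130))])[:,:,::-1])
E
```

```text
time: 25.35
ee_pos: [0.4512, -0.107, 0.2406]
tcp_rot: [-179.9, 0.0, -138.5]
wrist_force: [-0.6, 0.3, 5.3]
opening: 0.0116
grasp_force: 40.6
time: 26.35
ee_pos: [0.4509, -0.1069, 0.3316]
tcp_rot: [-180.0, 0.0, -138.5]
wrist_force: [0.3, 0.5, -0.4]
opening: 0.0848
grasp_force: 0.0
(np.float64(0.404804662218994), np.float64(0.06600160239894245))
t peony_board [([0.5552, 0.371], 0.83), ([0.6498, 0.2433], 0.64), ([0.4485, -0.1135], 0.48)]
t stand_slot [([0.4494, -0.1081], 0.75), ([0.2309, -0.4027], 0.44)]
s peony_board [([0.4379, -0.1257], 0.96), ([0.4979, 0.0426], 0.92), ([0.4521, -0.1115], 0.68)]
s stand_slot [([0.4518, -0.1108], 0.96), ([0.1447, -0.5407], 0.77)]
```

View pics/c10.png

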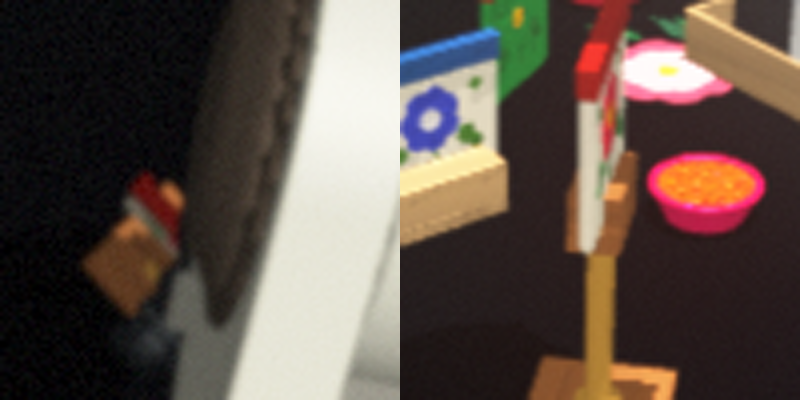

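The floor contact read 5.3 N. The board now stands alone in the slot (side crop column 590, rows 60–250), the stand is upright, and the robot is clear.

```bash
python3 -c "
from workcell import bot
print(bot.job_done())"
```

```text
the job is handed in; nothing more can be done
None
```

I tipped the stand up about its foot edge where it lay and set the peony board fully down in its slot; both stood on their own with the gripper clear when I handed the job in, and no verdict was returned.

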